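# Set out the glaze jars on the saucers of their colours

### The arm

A 6-joint arm with a two-finger parallel gripper is mounted at the origin on a cart in front of the work surface, level with it; the furniture and walls round the work are solid. World frame = base frame: x ahead of the robot, y to its left, z up, the work surface at z = 0. Lengths are in mm, angles in rad, forces in N, time in s.
With the tool pointing down it reaches from about 350 to 975 mm from the base axis. Payload 7.1 kg.
Tool frame: the origin (TCP) lies between the finger pads; the fingertips stand 19 mm ahead of it and the grasp point (between the pads) is the TCP (ctrl.tcp_to_tips is the distance from the TCP to the fingertips, in mm); z points along the fingers, y is the line along which they close (so a half turn about z gives the same grasp; the last joint's range is limited). The gripper opens to 88 mm and grips with 3 to 60 N. Pads are 20 mm wide; open, the fingers measure 115 mm over their backs; the gripper's body (75 mm by 178 mm) begins 61 mm behind the grasp point.
Start: joints at [1.269, 0.423, 1.63, -0, 1.089, -0.019], TCP at [174.372, 600.166, 241.675] pointing down, gripper open.
Joint ranges: [-3, 3], [-0.9, 2.11], [0.09, 2.58], [-1.31, 4.45], [0.11, 2.69], [-2.54, 2.54]. Speed limits (rad/s): [2.39, 2.39, 3.01, 3.14, 3.14, 3.14].

### API

Orientations are given as a rotation vector (axis times angle).
In Python, from workcell import status, optics, ctrl gives the robot as it stands. The module is installed in compiled form; this text tells all that it offers.
- The arm moves only by the shell command python3 -m inch 'ROWS'. ROWS is JSON, a list that holds one entry, the list of rows, each a list of 7 numbers: the shift along the tool's x, y, z in mm, then the turn, a rotation vector about the tool's x, y, z in rad, then the opening in per cent of the stroke, from 0 (shut) to 100 (fully open). A call has 1 to 20 rows; each row is the pose to reach, as a shift and turn from the pose commanded when the call began, along the tool's axes at that moment; what a row does not reach only later rows make up. A row lasts 1/10 s, in which the tool goes at most 50 mm and 8.59 degrees, less where a joint would pass 70% of its speed; a pose out of reach is approached as far as the arm can. A call with a gripper value outside its range is refused whole. The fingers move at their own pace and stop on an object; the grip force is fixed at half the most. Time passes only in rows, so rows that repeat a pose let the fingers close. It gives the time, the measured TCP pose, the force, the opening and the grip force at its end, in the units of the state.
- status.get_obs(): the state, without advancing time (a new reading comes with each control period).
- optics.get_image(name): name is "scene" or "top"; returns a dict with "frame" (420x560x3 uint8, red, green, blue), "fx", "fy", "cx", "cy" (pixels), "rvec" (rotation vector, rad) and "tvec" (3), from world to camera coordinates, as OpenCV has them. Camera axes: x right, y down, z forward; pixel columns grow to the right and rows downward; lengths in mm; the calibration is good to about 2 mm. A picture is of the moment at which its call begins. There is no depth.
- ctrl.close_job(): hands the job in; it is judged then, once.
The state is a dict: "t": time; "qpos": joint angles; "qvel": joint speeds; "joint_torque": joint torques, N m; "ee_pos": TCP position; "orientation": TCP orientation; "ft_force": force on the tool from outside, world axes, zero at the start; "moment": the same for the moment, N m; "width": finger opening in mm; "grasp_force": force on a finger pad.
Only numpy, scipy, OpenCV 4.12 (cv2) and the standard library are available. Lean on these libraries where they do the work, as an engineer would, in place of code of your own. Each camera call takes 0.05 s, during which the arm holds its last target. There are 200 camera calls.

### The job

Get the bench ready for glazing: stand each of the four round jars upright on the saucer of its own colour, its foot flat on the saucer's floor inside the rim, setting it down gently rather than dropping it. Leave the two square tins where they are.

Things in the scene. Friction and masses are not known exactly. Their poses are not given: they have to be found in the camera images.
- jar_blue_center (a point): centre (half-way up, 37 mm above its foot) of the loose ROUND white jar with a blue band and a blue round screw lid: an upright cylinder 50 mm in diameter and 74 mm tall, 0.10 to 0.21 kg; its z axis points up. It can be gripped anywhere across its diameter.
- jar_green_center (a point): centre (half-way up, 37 mm above its foot) of the loose ROUND white jar with a green band and a green round screw lid: an upright cylinder 50 mm in diameter and 74 mm tall, 0.10 to 0.21 kg; its z axis points up. It can be gripped anywhere across its diameter.
- jar_yellow_center (a point): centre (half-way up, 37 mm above its foot) of the loose ROUND white jar with a yellow band and a yellow round screw lid: an upright cylinder 50 mm in diameter and 74 mm tall, 0.10 to 0.21 kg; its z axis points up. It can be gripped anywhere across its diameter.
- jar_red_center (a point): centre (half-way up, 37 mm above its foot) of the loose ROUND white jar with a red band and a red round screw lid: an upright cylinder 50 mm in diameter and 74 mm tall, 0.10 to 0.21 kg; its z axis points up. It can be gripped anywhere across its diameter.
- saucer_blue: round blue saucer, fixed to the worktop (it does not move); origin at the centre of its underside, on the worktop, z up. Outside 94 mm across; flat inner floor 4 mm above the worktop and at least 74 mm across; plain rim 6 mm thick, its top 12 mm above the worktop. A jar standing in it has its centre 41 mm above the worktop.
- saucer_green: round green saucer, fixed to the worktop (it does not move); origin at the centre of its underside, on the worktop, z up. Outside 94 mm across; flat inner floor 4 mm above the worktop and at least 74 mm across; plain rim 6 mm thick, its top 12 mm above the worktop. A jar standing in it has its centre 41 mm above the worktop.
- saucer_yellow: round yellow saucer, fixed to the worktop (it does not move); origin at the centre of its underside, on the worktop, z up. Outside 94 mm across; flat inner floor 4 mm above the worktop and at least 74 mm across; plain rim 6 mm thick, its top 12 mm above the worktop. A jar standing in it has its centre 41 mm above the worktop.
- saucer_red: round red saucer, fixed to the worktop (it does not move); origin at the centre of its underside, on the worktop, z up. Outside 94 mm across; flat inner floor 4 mm above the worktop and at least 74 mm across; plain rim 6 mm thick, its top 12 mm above the worktop. A jar standing in it has its centre 41 mm above the worktop.
- tin_blue_center (a point): centre (half-way up, 37 mm above the worktop) of the loose SQUARE white tin with a blue band and a blue square lid, 50 x 50 mm and 74 mm tall, standing at any yaw. A bystander: not to be moved.
- tin_red_center (a point): centre (half-way up, 37 mm above the worktop) of the loose SQUARE white tin with a red band and a red square lid, 50 x 50 mm and 74 mm tall, standing at any yaw. A bystander: not to be moved.
Things that resemble listed ones, but are neither listed nor needed, are in the scene too. Several things have the shape of the saucer_red; the one meant has the colours described above.

How it is judged (in metres and radians):
At the end, for the whole second after the job is handed in: Each round jar stands at rest and upright (within 0.08 rad) on the saucer of its own colour, its centre within 16 mm of the saucer's centre from above and 37 to 45 mm above the saucer's underside (foot flat on the floor inside the rim), and each square tin is within 20 mm of where it started (horizontal distance between jar_blue_center and saucer_blue below 0.016 m and z of jar_blue_center in the frame of saucer_blue between 0.037 and 0.045 m and angle between each of jar_blue_center, jar_green_center, jar_yellow_center, jar_red_center's own z axis and vertical below 0.08 rad and linear speed of each of jar_blue, jar_green, jar_yellow, jar_red below 0.02 m/s and horizontal distance between jar_green_center and saucer_green below 0.016 m and z of jar_green_center in the frame of saucer_green between 0.037 and 0.045 m and horizontal distance between jar_yellow_center and saucer_yellow below 0.016 m and z of jar_yellow_center in the frame of saucer_yellow between 0.037 and 0.045 m and horizontal distance between jar_red_center and saucer_red below 0.016 m and z of jar_red_center in the frame of saucer_red between 0.037 and 0.045 m and distance of each of tin_blue_center, tin_red_center from where it was at the start of the episode below 0.02 m); the robot touches nothing.
It fails at once if a square tin is pushed, lifted or tipped (its centre moves over 30 mm) (distance of any of tin_blue_center, tin_red_center from where it was at the start of the episode above 0.03 m).
It fails at once if a jar is dropped from about 20 mm or more (it moves at over 0.6 m/s with no finger touching it) ((linear speed of jar_blue above 0.6 m/s and contact force between jar_blue and the fingers below 0.01 N) or (linear speed of jar_green above 0.6 m/s and contact force between jar_green and the fingers below 0.01 N) or (linear speed of jar_yellow above 0.6 m/s and contact force between jar_yellow and the fingers below 0.01 N) or (linear speed of jar_red above 0.6 m/s and contact force between jar_red and the fingers below 0.01 N)).
It also fails if it takes over 96 s, if anything falls off the work surface, if the arm or the gripper's body presses on something with over 40 N, if the wrist force passes 120 N, or if a joint passes its speed limit or range.

## Working session

There is one attempt and no reset: what is moved stays moved. The work goes in short steps, Python scripts to look and compute and a shell command to move; the robot and the scene stay as the last step left them, time stands still between calls to the robot, and variables do not carry over. Pictures are saved under pics/ and viewed, at most 14 in all, crops included, and the job is handed in when it is done.

```bash
mkdir -p pics; cat > h.py <<'E'
import numpy as np, cv2
from workcell import status, optics, ctrl
def snap(n,f):
    d=optics.get_image(n); cv2.imwrite(f'pics/{f}.png',d['frame'][:,:,::-1]); np.save(f'pics/{f}.npy',d,allow_pickle=True); return d
def load(f): return np.load(f'pics/{f}.npy',allow_pickle=True).item()
def cam(d):
    R=cv2.Rodrigues(np.array(d['rvec'],float))[0]; K=np.array([[d['fx'],0,d['cx']],[0,d['fy'],d['cy']],[0,0,1]]); return K,R,np.array(d['tvec'],float).ravel()
def onz(d,uv,z):
    K,R,t=cam(d); r=R.T@np.linalg.solve(K,[uv[0],uv[1],1.]); c=-R.T@t; return c+r*(z-c[2])/r[2]
def proj(d,p):
    K,R,t=cam(d); q=K@(R@np.array(p,float)+t); return q[:2]/q[2]
def tri(da,ua,db,ub):
    P=[k@np.c_[R,t] for k,R,t in (cam(da),cam(db))]
    X=cv2.triangulatePoints(P[0],P[1],np.array(ua,float).reshape(2,1),np.array(ub,float).reshape(2,1)).ravel(); return X[:3]/X[3]
def rows():
    pass
E
python3 - <<'E'
from h import *
for n in('scene','top'):
    d=snap(n,n+'0'); K,R,t=cam(d); print(n,-R.T@t,d['fx'])
o=status.get_obs();print({k:o[k] for k in('t','ee_pos','orientation','width','ft_force')})
E
```

```text
scene [ -70.70119006 -402.04968235 1208.89596447] 465.82068256317365
top [ 491.96752341  -55.46111712 1249.37242264] 399.8904148522701
{'t': 0.1, 'ee_pos': array([174.25976974, 599.7110918 , 240.97245001]), 'orientation': array([-4.42736463e-01, -3.11001976e+00,  2.18335093e-03]), 'width': 87.5773497437818, 'ft_force': array([0.33702819, 1.22561718, 0.75880758])}
```

View pics/top0.png

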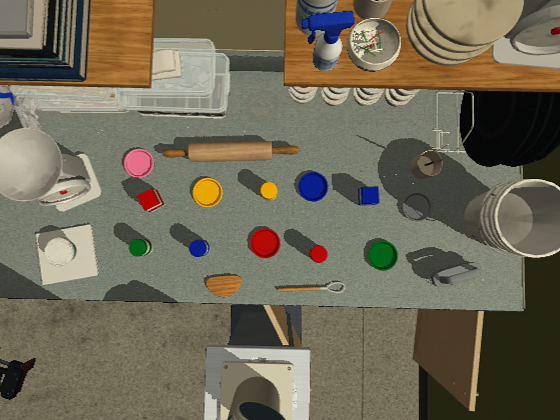

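View pics/scene0.png

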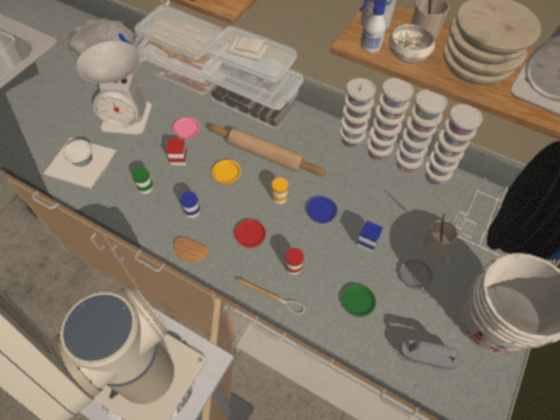

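The top view shows these:
- **Round jars:** green (139,247), blue (198,247), yellow (269,190) and red (318,254).
- **Square tins:** red (150,200) and blue (369,195).
- **Saucers:** yellow (207,192), blue (313,185), red (265,243) and green (381,254).

Candidates for saucer_red are the pink one at (138,162) and the red one at (265,243). The second is a true red, so it fits the description. I'll measure and confirm with one enlarged crop.

```bash
cat > seg.py <<'E'
from h import *
HUE={'red':[(0,5),(174,180)],'yellow':[(14,30)],'green':[(45,80)],'blue':[(110,130)]}
def blobs(d,c,roi,smin=150):
    h=cv2.cvtColor(d['frame'],cv2.COLOR_RGB2HSV); m=np.zeros(h.shape[:2],np.uint8)
    for a,b in HUE[c]: m|=cv2.inRange(h,(a,smin,60),(b,255,255))
    k=np.zeros_like(m); x,y,X,Y=roi; k[y:Y,x:X]=1; m*=k
    n,l,s,ce=cv2.connectedComponentsWithStats(m); return [(s[i][4],ce[i].round(1),s[i][:4]) for i in range(1,n) if s[i][4]>15]
E
python3 - <<'E'
from seg import *
T=load('top0');S=load('scene0')
for c in HUE:
    for n,d,r in(('top',T,(110,140,410,275)),('scene',S,(120,110,400,330))):
        for b in blobs(d,c,r): print(c,n,*b, onz(d,b[1],12).round(0)[:2], onz(d,b[1],74).round(0)[:2])
f=T['frame'][135:275,115:405,::-1]
g=S['frame'][110:330,120:400,::-1]
a=cv2.resize(f,(800,386),interpolation=3)
cv2.imwrite('pics/crop.png',a)
E
```

```text
red top 301 [147.7 199.1] [137 188  23  23] [596. 355.] [591. 334.]
red top 44 [157.1 202.5] [148 190  16  22] [586. 325.] [581. 306.]
red top 706 [264.8 242.6] [250 228  30  30] [470. -13.] [471. -15.]
red top 243 [318.  253.6] [309 245  19  18] [ 441. -177.] [ 443. -171.]
red scene 215 [174.7 145.7] [167 139  17  14] [623. 372.] [587. 332.]
red scene 29 [176.2 159.5] [169 159  15   2] [579. 333.] [545. 295.]
red scene 643 [249.8 233. ] [235 220  30  27] [468. -14.] [440. -35.]
red scene 231 [294.  256.2] [286 248  17  17] [ 467. -163.] [ 439. -175.]
yellow top 178 [285.3 149.7] [272 146  26   8] [762. -69.] [748. -69.]
yellow top 167 [174.2 152.4] [163 149  25   8] [745. 279.] [732. 262.]
yellow top 701 [207.2 192.1] [192 178  31  30] [622. 171.] [616. 159.]
yellow top 256 [268.7 190.6] [260 182  18  19] [632. -21.] [625. -22.]
yellow scene 544 [225.8 171.4] [212 160  29  24] [620. 169.] [584. 139.]
yellow scene 201 [279.3 184.9] [272 178  16  15] [660.  -4.] [622. -25.]
yellow scene 34 [279.8 198.4] [273 196  14   5] [617. -30.] [582. -50.]
green top 230 [137.2 247.3] [129 239  18  17] [446. 380.] [448. 358.]
green top 600 [381.1 254.6] [368 241  29  30] [ 443. -371.] [ 445. -355.]
blue top 666 [312.6 186.3] [298 172  30  29] [ 649. -157.] [ 641. -152.]
blue top 287 [369.5 194.9] [361 187  18  18] [ 626. -334.] [ 619. -320.]
blue top 232 [197.3 248. ] [189 240  17  17] [449. 195.] [451. 182.]
blue scene 37 [185.5 200.2] [182 196   9  10] [466. 215.] [439. 183.]
blue scene 22 [191.4 198. ] [188 196   8   6] [482. 204.] [453. 173.]
blue scene 340 [320.5 208.4] [309 198  24  23] [ 648. -155.] [ 611. -168.]
blue scene 208 [370.9 230.7] [361 222  20  18] [ 654. -318.] [ 616. -323.]
```

View pics/crop.png

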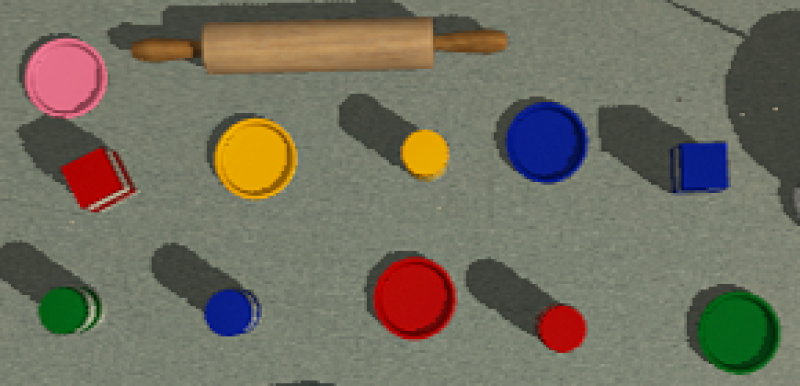

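The crop confirms it: the red saucer at (265,243) is pure red, the decoy at (138,162) is pink, and the four jars have round lids. Next I'll refine positions by fitting model silhouettes in both views, and measure the heights.

```bash
cat >> seg.py <<'E'
def hullc(d,p,r,z0,z1):
    a=np.linspace(0,2*np.pi,60); pts=np.array([proj(d,(p[0]+r*np.cos(t),p[1]+r*np.sin(t),z)) for z in(z0,z1) for t in a],np.float32)
    m=cv2.moments(cv2.convexHull(pts)); return np.array([m['m10'],m['m01']])/m['m00']
E
python3 - <<'E'
from seg import *
from scipy.optimize import least_squares
T=load('top0');S=load('scene0')
for c in HUE:
    A=[b for b in blobs(T,c,(120,170,410,275),110) if b[0]>100]; B=blobs(S,c,(130,130,400,330),90)
    sa=[b for b in A if b[0]>500][0]; sb=max(B,key=lambda b:b[0])
    f=lambda q:np.r_[hullc(T,q,47,q[2]-12,q[2])-sa[1],hullc(S,q,47,q[2]-12,q[2])-sb[1]]
    r=least_squares(f,[500,0,12]); print('saucer',c,r.x.round(1),np.abs(r.fun).max().round(2))
    for b in A:
        if b[0]>500: continue
        X0=onz(T,b[1],74); u=proj(S,X0)
        n=min(B,key=lambda q:np.hypot(*(q[1]-u)))
        g=lambda q,h:np.r_[hullc(T,q,25,q[2]-.5,q[2])-b[1],hullc(S,q,25,q[2]-h,q[2])-n[1]]
        for h in(1,14):
            r=least_squares(g,X0,args=(h,)); print(' lid',c,h,n[0],n[2],r.x.round(1),np.abs(r.fun).max().round(2))
R=cv2.Rodrigues(status.get_obs()['orientation'])[0];print(R.round(3))
E
```

```text
saucer red [471.   -7.8   9.6] 1.62
 lid red 1 445 [166 130  33  24] [650.  364.3  56.4] 8.42
 lid red 14 445 [166 130  33  24] [654.  363.3  57.9] 8.09
 lid red 1 445 [166 130  33  24] [599.7 329.7  80.8] 3.17
 lid red 14 445 [166 130  33  24] [592.4 321.3 104.4] 1.91
 lid red 1 282 [285 248  19  18] [ 441.9 -172.3   71.8] 0.76
 lid red 14 282 [285 248  19  18] [ 443.6 -172.6   71.5] 0.25
saucer yellow [522.2  56.6 -18.5] 78.33
 lid yellow 1 255 [271 177  18  18] [624.8 -22.1  70.2] 0.39
 lid yellow 14 255 [271 177  18  18] [624.9 -22.7  74.1] 0.26
saucer green [ 446.1 -375.5   -2.5] 1.32
 lid green 1 187 [132 167  17  15] [447.7 358.4  71.2] 0.35
 lid green 14 187 [132 167  17  15] [448.2 358.3  74.6] 0.22
saucer blue [ 647.  -157.7   21. ] 0.63
 lid blue 1 283 [360 221  22  20] [ 618.6 -321.9   70.6] 0.25
 lid blue 14 283 [360 221  22  20] [ 619.  -320.8   74. ] 0.58
 lid blue 1 210 [180 191  17  16] [450.3 182.5  70.6] 0.54
 lid blue 14 210 [180 191  17  16] [450.5 182.5  73.8] 0.19
[[-0.96   0.279 -0.   ]
 [ 0.279  0.96  -0.001]
 [ 0.    -0.001 -1.   ]]
```

```bash
python3 -m inch '[[[-330,-155,91,0,0,-0.283,100],[-330,-155,91,0,0,-0.283,100],[-330,-155,91,0,0,-0.283,100],[-330,-155,91,0,0,-0.283,100],[-330,-155,91,0,0,-0.283,100],[-330,-155,91,0,0,-0.283,100],[-330,-155,91,0,0,-0.283,100],[-330,-155,91,0,0,-0.283,100],[-330,-155,91,0,0,-0.283,100],[-330,-155,91,0,0,-0.283,100],[-330,-155,91,0,0,-0.283,100],[-330,-155,91,0,0,-0.283,100]]]'
python3 - <<'E'
from h import *
o=status.get_obs();print(o['t'],o['ee_pos'],cv2.Rodrigues(o['orientation'])[0].round(3).tolist(),o['qpos'].round(2),o['ft_force'])
d=snap('scene','s1');h=cv2.cvtColor(d['frame'],cv2.COLOR_RGB2HSV)
for n,d,a,s in(('t',load('top0'),(360,235,400,275),90),('s',load('scene0'),(330,275,385,325),90)):
    h=cv2.cvtColor(d['frame'],cv2.COLOR_RGB2HSV)
    m=cv2.inRange(h,(45,s,50),(80,255,255));k=np.zeros_like(m);k[a[1]:a[3],a[0]:a[2]]=m[a[1]:a[3],a[0]:a[2]]
    x,y,w,hh=cv2.boundingRect(k);c=(x+w/2-.5,y+hh/2-.5);M=cv2.moments(k,True);e=(M['m10']/M['m00'],M['m01']/M['m00']);print(n,(x,y,w,hh),e,onz(d,c,12).round(),onz(d,e,12).round())
E
```

```text
t: 1.3
ee_pos: [447.1, 360.3, 151.0]
orientation: [-0.003, 3.141, 0.001]
ft_force: [-0.3, -0.2, -0.9]
width: 88.0
grasp_force: 0.0
1.3 [447.14974301 360.29109271 151.01441158] [[-1.0, -0.002, 0.0], [-0.002, 1.0, 0.0], [-0.0, 0.0, -1.0]] [ 0.66  0.47  1.81  0.    0.87 -0.92] [-0.3222994  -0.1904374  -0.94412721]
t (368, 240, 30, 31) (382.1219512195122, 255.0703012912482) [ 442. -376.   12.] [ 441. -374.   12.]
s (342, 285, 34, 32) (358.3276073619632, 300.1276073619632) [ 438. -377.   12.] [ 439. -376.   12.]
```

```bash
python3 -m inch '[[[-1,-2,30,0,0,0,100],[-1,-2,60,0,0,0,100],[-1,-2,85,0,0,0,100],[-1,-2,104,0,0,0,100],[-1,-2,104,0,0,0,100],[-1,-2,104,0,0,0,100],[-1,-2,104,0,0,0,0],[-1,-2,104,0,0,0,0],[-1,-2,104,0,0,0,0],[-1,-2,104,0,0,0,0],[-1,-2,104,0,0,0,0],[-1,-2,104,0,0,0,0],[-1,-2,104,0,0,0,0],[-1,-2,104,0,0,0,0]]]'
```

```text
t: 2.75
ee_pos: [449.3, 357.5, 47.0]
orientation: [-0.0, 3.141, 0.001]
ft_force: [-0.1, 1.1, 4.7]
width: 49.8
grasp_force: 30.0
```

```bash
python3 -m inch '[[[0,0,-15,0,0,0,0],[0,0,-45,0,0,0,0],[0,0,-80,0,0,0,0],[0,0,-103,0,0,0,0],[0,-20,-103,0,0,0,0],[0,-60,-103,0,0,0,0],[1,-105,-103,0,0,0,0],[1,-150,-103,0,0,0,0],[2,-195,-103,0,0,0,0],[3,-240,-103,0,0,0,0],[4,-285,-103,0,0,0,0],[4,-330,-103,0,0,0,0],[4,-370,-103,0,0,0,0],[4,-400,-103,0,0,0,0],[4,-410,-103,0,0,0,0],[4,-410,-103,0,0,0,0]]]'
```

```text
t: 4.35
ee_pos: [443.8, -54.0, 149.1]
orientation: [-0.004, -3.14, -0.0]
ft_force: [-0.4, 1.0, -1.4]
width: 50.1
grasp_force: 30.0
```

```bash
python3 -m inch '[[[0,-20,0,0,0,0,0],[1,-60,0,0,0,0,0],[2,-105,0,0,0,0,0],[3,-150,0,0,0,0,0],[4,-195,0,0,0,0,0],[4,-240,0,0,0,0,0],[4,-280,0,0,0,0,0],[4,-310,0,0,0,0,0],[4,-321,0,0,0,0,0],[4,-321,0,0,0,0,0],[4,-321,0,0,0,0,0],[4,-321,0,0,0,0,0]]]'
```

```text
t: 5.55
ee_pos: [441.2, -371.8, 149.4]
orientation: [0.003, -3.141, -0.002]
ft_force: [-0.2, -0.1, -1.7]
width: 49.9
grasp_force: 30.0
```

```bash
python3 -m inch '[[[0,-1,30,0,0,0,0],[0,-1,60,0,0,0,0],[0,-1,80,0,0,0,0],[0,-1,90,0,0,0,0],[0,-1,94,0,0,0,0],[0,-1,96,0,0,0,0],[0,-1,97,0,0,0,0],[0,-1,98,0,0,0,0],[0,-1,98,0,0,0,0],[0,-1,98,0,0,0,0]]]'
```

```text
t: 6.55
ee_pos: [441.3, -375.0, 52.1]
orientation: [-0.0, 3.141, -0.001]
ft_force: [-0.4, -0.1, -1.3]
width: 49.4
grasp_force: 30.0
```

```bash
python3 -m inch '[[[0,0,1,0,0,0,0],[0,0,1.5,0,0,0,0],[0,0,1.5,0,0,0,0],[0,0,1.5,0,0,0,100],[0,0,1.5,0,0,0,100],[0,0,1.5,0,0,0,100],[0,0,1.5,0,0,0,100],[0,0,1.5,0,0,0,100],[0,0,1.5,0,0,0,100],[0,0,-10,0,0,0,100],[0,0,-40,0,0,0,100],[0,0,-80,0,0,0,100],[0,0,-110,0,0,0,100],[0,0,-110,0,0,0,100],[0,0,-110,0,0,0,100]]]'
```

```text
t: 8.05
ee_pos: [441.4, -375.0, 162.9]
orientation: [-0.0, 3.14, -0.002]
ft_force: [0.9, 0.1, -0.9]
width: 87.9
grasp_force: 0.0
```

```bash
python3 -m inch '[[[0,25,0,0,0,0,100],[-1,70,0,0,0,0,100],[-2,115,0,0,0,0,100],[-2,160,0,0,0,0,100],[-2,190,0,0,0,0,100],[-2,202,0,0,0,0,100],[-2,202,0,0,0,0,100],[-2,202,20,0,0,0,100],[-2,202,60,0,0,0,100],[-2,202,100,0,0,0,100],[-2,202,116,0,0,0,100],[-2,202,116,0,0,0,100],[-2,202,116,0,0,0,100],[-2,202,116,0,0,0,0],[-2,202,116,0,0,0,0],[-2,202,116,0,0,0,0],[-2,202,116,0,0,0,0],[-2,202,116,0,0,0,0],[-2,202,116,0,0,0,0],[-2,202,116,0,0,0,0]]]'
python3 - <<'E'
from h import *
o=status.get_obs();print(o['ee_pos'],o['width'],o['grasp_force']);snap('scene','s2')
E
```

```text
t: 10.05
ee_pos: [443.4, -172.8, 46.0]
orientation: [-0.001, 3.141, -0.0]
ft_force: [-2.2, 1.0, 5.5]
width: 49.7
grasp_force: 30.0
[ 443.36379135 -172.81780311   46.0342862 ] 49.68575286850546 30.00083550810814
```

View pics/s2.png

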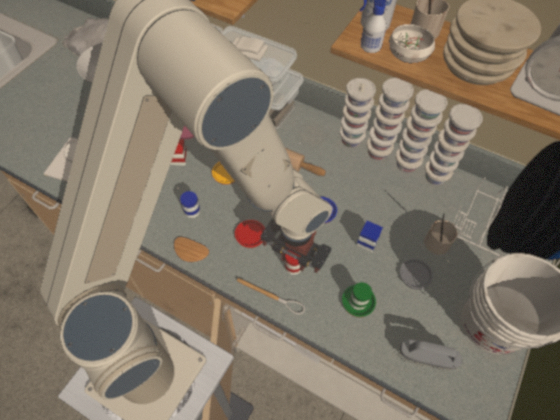

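The green jar is standing in its saucer at (360,295), and the red jar is gripped at (293,262).

```bash
python3 -m inch '[[[0,0,-15,0,0,0,0],[0,0,-45,0,0,0,0],[0,0,-80,0,0,0,0],[0,0,-90,0,0,0,0],[-3,20,-90,0,0,0,0],[-10,60,-90,0,0,0,0],[-17,100,-90,0,0,0,0],[-23,140,-90,0,0,0,0],[-26,160,-90,0,0,0,0],[-26,160,-90,0,0,0,0],[-26,160,-90,0,0,0,0],[-26,160,-60,0,0,0,0],[-26,160,-30,0,0,0,0],[-26,160,-15,0,0,0,0],[-26,160,-10,0,0,0,0],[-26,160,-7,0,0,0,0],[-26,160,-5,0,0,0,0],[-26,160,-4,0,0,0,0],[-26,160,-4,0,0,0,0],[-26,160,-4,0,0,0,0]]]'
```

```text
t: 12.1
ee_pos: [469.4, -12.8, 50.2]
orientation: [-0.0, 3.141, -0.0]
ft_force: [-0.7, 0.3, -1.8]
width: 49.9
grasp_force: 30.0
```

```bash
python3 -m inch '[[[0,0,0.5,0,0,0,0],[0,0,0.5,0,0,0,0],[0,0,0.5,0,0,0,100],[0,0,0.5,0,0,0,100],[0,0,0.5,0,0,0,100],[0,0,0.5,0,0,0,100],[0,0,0.5,0,0,0,100],[0,0,0.5,0,0,0,100],[0,0,-10,0,0,0,100],[0,0,-40,0,0,0,100],[0,0,-80,0,0,0,100],[0,0,-100,0,0,0,100],[0,0,-100,0,0,0,100],[-30,-2,-100,0,0,0,100],[-75,-5,-100,0,0,0,100],[-120,-8,-100,0,0,0,100],[-147,-10,-100,0,0,0,100],[-156,-10,-100,0,0,0,100],[-156,-10,-100,0,0,0,100],[-156,-10,-100,0,0,0,100]]]'
```

```text
t: 14.1
ee_pos: [623.1, -22.6, 148.7]
orientation: [0.0, -3.139, -0.0]
ft_force: [-0.2, 0.3, -0.2]
width: 87.5
grasp_force: 0.0
```

```bash
python3 -m inch '[[[0,0,30,0,0,0,100],[0,0,65,0,0,0,100],[0,0,90,0,0,0,100],[0,0,103,0,0,0,100],[0,0,103,0,0,0,100],[0,0,103,0,0,0,100],[0,0,103,0,0,0,0],[0,0,103,0,0,0,0],[0,0,103,0,0,0,0],[0,0,103,0,0,0,0],[0,0,103,0,0,0,0],[0,0,103,0,0,0,0],[0,0,103,0,0,0,0]]]'
```

```text
t: 15.4
ee_pos: [625.2, -22.7, 46.9]
orientation: [-0.0, 3.141, 0.0]
ft_force: [-1.2, 0.4, 3.4]
width: 49.9
grasp_force: 30.0
```

```bash
python3 -m inch '[[[0,0,-15,0,0,0,0],[0,0,-45,0,0,0,0],[0,0,-80,0,0,0,0],[0,0,-90,0,0,0,0],[1,20,-90,0,0,0,0],[2,65,-90,0,0,0,0],[3,110,-90,0,0,0,0],[4,155,-90,0,0,0,0],[4,183,-90,0,0,0,0],[4,193,-90,0,0,0,0],[4,193,-90,0,0,0,0],[4,193,-60,0,0,0,0],[4,193,-30,0,0,0,0],[4,193,-15,0,0,0,0],[4,193,-10,0,0,0,0],[4,193,-7,0,0,0,0],[4,193,-5,0,0,0,0],[4,193,-4,0,0,0,0],[4,193,-4,0,0,0,0],[4,193,-4,0,0,0,0]]]'
```

```text
t: 17.4
ee_pos: [621.4, 170.4, 51.3]
orientation: [-0.0, 3.141, 0.0]
ft_force: [-0.2, -0.3, -2.1]
width: 49.9
grasp_force: 30.0
```

```bash
python3 -m inch '[[[0,0,0.5,0,0,0,0],[0,0,0.5,0,0,0,0],[0,0,0.5,0,0,0,100],[0,0,0.5,0,0,0,100],[0,0,0.5,0,0,0,100],[0,0,0.5,0,0,0,100],[0,0,0.5,0,0,0,100],[0,0,0.5,0,0,0,100],[0,0,-10,0,0,0,100],[0,0,-40,0,0,0,100],[0,0,-80,0,0,0,100],[0,0,-100,0,0,0,100],[0,0,-100,0,0,0,100],[30,2,-100,0,0,0,100],[75,5,-100,0,0,0,100],[120,8,-100,0,0,0,100],[160,12,-100,0,0,0,100],[171,12,-100,0,0,0,100],[171,12,-100,0,0,0,100],[171,12,-100,0,0,0,100]]]'
```

```text
t: 19.4
ee_pos: [451.4, 182.5, 150.8]
orientation: [-0.001, 3.14, 0.001]
ft_force: [-0.3, -0.1, -0.1]
width: 87.9
grasp_force: 0.0
```

```bash
python3 -m inch '[[[0,0,30,0,0,0,100],[0,0,65,0,0,0,100],[0,0,90,0,0,0,100],[0,0,103,0,0,0,100],[0,0,103,0,0,0,100],[0,0,103,0,0,0,100],[0,0,103,0,0,0,0],[0,0,103,0,0,0,0],[0,0,103,0,0,0,0],[0,0,103,0,0,0,0],[0,0,103,0,0,0,0],[0,0,103,0,0,0,0],[0,0,103,0,0,0,0]]]'
```

```text
t: 20.7
ee_pos: [450.2, 182.4, 47.9]
orientation: [-0.0, 3.141, 0.0]
ft_force: [-1.3, 0.5, 6.1]
width: 49.7
grasp_force: 30.0
```

```bash
python3 -m inch '[[[0,0,-15,0,0,0,0],[0,0,-45,0,0,0,0],[0,0,-80,0,0,0,0],[0,0,-107,0,0,0,0],[-10,-17,-107,0,0,0,0],[-30,-51,-107,0,0,0,0],[-52,-90,-107,0,0,0,0],[-75,-128,-107,0,0,0,0],[-98,-167,-107,0,0,0,0],[-120,-205,-107,0,0,0,0],[-143,-244,-107,0,0,0,0],[-165,-282,-107,0,0,0,0],[-184,-314,-107,0,0,0,0],[-195,-333,-107,0,0,0,0],[-198,-338,-107,0,0,0,0],[-198,-338,-107,0,0,0,0],[-198,-338,-107,0,0,0,0],[-198,-338,-107,0,0,0,0]]]'
```

```text
t: 22.5
ee_pos: [647.4, -154.3, 154.5]
orientation: [0.002, -3.141, -0.001]
ft_force: [0.1, -0.1, -2.6]
width: 49.6
grasp_force: 30.0
```

```bash
python3 -m inch '[[[0,0,30,0,0,0,0],[0,0,65,0,0,0,0],[0,0,85,0,0,0,0],[0,0,95,0,0,0,0],[0,0,99,0,0,0,0],[0,0,101,0,0,0,0],[0,0,102,0,0,0,0],[0,0,102,0,0,0,0],[0,0,102,0,0,0,0]]]'
```

```text
t: 23.4
ee_pos: [648.6, -155.9, 53.6]
orientation: [-0.0, 3.14, -0.001]
ft_force: [-0.3, -0.3, -1.6]
width: 50.0
grasp_force: 30.0
```

```bash
python3 -m inch '[[[0,0,1,0,0,0,0],[0,0,1.5,0,0,0,0],[0,0,1.5,0,0,0,0],[0,0,1.5,0,0,0,100],[0,0,1.5,0,0,0,100],[0,0,1.5,0,0,0,100],[0,0,1.5,0,0,0,100],[0,0,1.5,0,0,0,100],[0,0,1.5,0,0,0,100],[0,0,-10,0,0,0,100],[0,0,-40,0,0,0,100],[0,0,-80,0,0,0,100],[0,0,-120,0,0,0,100],[0,0,-150,0,0,0,100],[0,0,-150,0,0,0,100]]]'
```

```text
t: 24.9
ee_pos: [650.9, -156.5, 209.0]
orientation: [-0.0, 3.132, -0.004]
ft_force: [0.4, 0.4, -0.3]
width: 88.0
grasp_force: 0.0
```

```bash
python3 -m inch '[[[40,20,0,0,0,0,100],[200,100,0,0,0,0,100],[200,100,0,0,0,0,100],[200,100,0,0,0,0,100],[200,100,0,0,0,0,100],[200,560,0,0,0,0,100],[200,560,0,0,0,0,100],[200,560,0,0,0,0,100],[200,560,0,0,0,0,100],[200,560,0,0,0,0,100],[200,560,0,0,0,0,100],[200,560,0,0,0,0,100],[200,560,0,0,0,0,100],[200,560,0,0,0,0,100],[200,560,0,0,0,0,100],[250,620,0,0,0,0,100],[250,620,0,0,0,0,100],[250,620,0,0,0,0,100],[250,620,0,0,0,0,100],[250,620,0,0,0,0,100]]]'
python3 - <<'E'
from h import *
T=snap('top','t9');S=snap('scene','s9')
a=cv2.resize(T['frame'][135:280,115:405,::-1],(600,300),interpolation=3);b=cv2.resize(S['frame'][110:330,120:400,::-1],(380,299),interpolation=3)
cv2.imwrite('pics/c9.png',np.vstack([a,np.hstack([b,np.zeros((299,220,3),np.uint8)])]))
from seg import *
for c in HUE:
    for n,d,r,z in(('t',T,(110,140,410,275),78),('s',S,(120,110,400,330),78)):
        for b in blobs(d,c,r,110): print(c,n,b[0],b[1],onz(d,b[1],12).round()[:2],onz(d,b[1],z).round()[:2])
E
```

```text
t: 26.9
ee_pos: [398.5, 463.0, 202.5]
orientation: [-0.001, -3.141, 0.001]
ft_force: [0.0, 0.2, 0.6]
width: 87.6
grasp_force: 0.0
red t 497 [139.2 163.3] [708. 387.] [696. 363.]
red t 307 [147.8 199.1] [596. 355.] [590. 333.]
red t 50 [157. 203.] [585. 325.] [580. 305.]
red t 717 [265.  242.8] [470. -14.] [471. -16.]
red s 656 [181.4 134.6] [673. 381.] [632. 338.]
red s 52 [176.7 159.8] [579. 331.] [543. 291.]
red s 648 [249.8 231.1] [473. -11.] [443. -33.]
yellow t 1887 [230.1 151. ] [754. 104.] [740.  95.]
yellow t 709 [207.1 192.1] [622. 171.] [615. 159.]
yellow s 102 [218.7 130. ] [753. 284.] [707. 246.]
yellow s 616 [225.5 168.5] [629. 176.] [590. 144.]
yellow s 147 [311.9 168. ] [770. -62.] [724. -80.]
yellow s 562 [189.5 249.5] [335. 107.] [313.  79.]
yellow s 133 [257.6 288.7] [ 331. -124.] [ 308. -139.]
green t 460 [385.  256.2] [ 438. -383.] [ 441. -366.]
green s 476 [360.3 298.5] [ 446. -379.] [ 417. -380.]
blue t 639 [313.2 186.3] [ 649. -159.] [ 640. -153.]
blue t 307 [369.6 195.2] [ 625. -334.] [ 618. -320.]
blue s 418 [322.6 206.1] [ 658. -157.] [ 618. -170.]
blue s 264 [370.9 230.8] [ 653. -319.] [ 613. -323.]
```

View pics/c9.png

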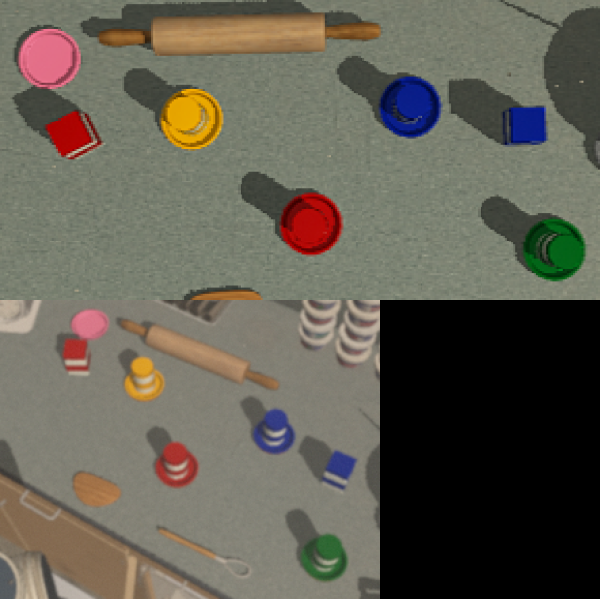

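The final views show all four jars upright inside the rims of their matching saucers. In the top view the saucers are at yellow (207,192), red (265,243), blue (313,186) and green (382,255). The tins are unmoved, red at (148,199) and blue at (370,195), and the arm is clear.

```bash
python3 -c "
from workcell import ctrl
print(ctrl.close_job())"
```

```text
the job is handed in; nothing more can be done
None
```

I handed in the job with all four round jars standing upright on their own-coloured saucers and both square tins where they started. This is from the final camera views, as the hand-in returned no verdict.

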